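# Fetch the calibration weight from behind the bottles and set up the scale check

### The job

Get the scale ready for its calibration check: stand the canister and the bottle from the tray on the bench mat to make room, take the weighing dish off the scale and leave it upright on the mat too, then fetch the larger of the two brass weights from behind and set it gently, upright, in the middle of the bare platter. Once the weight is on the scale, put the canister and the bottle back, each upright in the compartment it came from. Leave the smaller weight in its place and let nothing tip over.

Things in the scene. Friction and masses are not known exactly. Their poses are not given: they have to be found in the camera images.
- tray: Fixed grey tray, 138 (x) by 172 mm (y); walls 20 mm high, 4 mm thick; floor 5 mm thick. Origin: centre of its underside; +x is its rear, away from the robot. Front row: two compartments 80 mm square at x -25, y +42 and -42 mm. Rear row: two weight pockets 46 (x) by 50 mm (y) at x +42, y +27 and -27 mm. Fixed tins 29 mm high in the rear corners at y +69 and -69.
- canister: Loose black round canister with paper label, 170 mm tall, 0.3 to 0.5 kg, in one front compartment (foot 5 mm above the bench). Body 66 mm across up to 112 mm, shoulder to 38 mm at 134 mm; wide black screw cap, 44 mm across, from 134 to 170 mm above the foot: take it by the cap. Origin: centre of its foot, z up its axis.
- bottle: Loose white round-shouldered bottle, 150 mm tall, 0.19 to 0.31 kg, in the other front compartment (foot 5 mm above the bench). Body 64 mm across up to 78 mm, shoulder to 28 mm at 110 mm; narrow white cap, 32 mm across, from 112 to 150 mm above the foot: take it by the cap. Origin: centre of its foot, z up its axis.
- weight_large: The larger loose brass weight, 0.5 kg: cylinder 38 mm across, 50 mm tall, with a 21 mm knob (64 mm in all), in one weight pocket behind the bottles (foot 5 mm above the bench). Grip the cylinder 30 to 45 mm above its foot, fingertips above the tray's walls, closing along the tray's x, clear of the other weight. Origin: centre of its foot, z up its axis.
- weight_small: The smaller loose brass calibration weight, 0.2 kg: cylinder 28 mm across and 34 mm tall with a 15 mm knob (48 mm in all), in the other weight pocket, its axis 54 mm from the large one's. It stays there. Origin: centre of its foot.
- scale: Fixed grey electronic scale with display and keys on a sloping front towards its -x. Origin: on the bench under the centre of its round steel platter, 100 mm across, top 60 mm above the bench. Housing: x -162 to +60 mm, y -75 to +75 mm, at most 50 mm high. Scale and mat stand on opposite sides of the tray; which side changes.
- dish: Loose round aluminium weighing dish, 58 mm across, 30 mm tall, straight 3 mm walls, 50 g, empty, standing on the scale's platter. Grip it across the outside. Origin: centre of its foot, z up.
- mat: Fixed flat cork bench mat, 300 mm (its x) by 140 mm (its y), 3 mm thick, the side area. Origin: centre of its underside; three things fit in a row along its x, 95 mm apart.

How it is judged:
On the way, in this order (a step that is already met when the one before it is completed fails the run):
1. the canister and the bottle both stand upright and at rest on the mat, the large weight still in the tray (x of canister in the frame of mat between -0.145 and 0.145 m and y of canister in the frame of mat between -0.065 and 0.065 m and z of each of canister, bottle in the frame of mat below 0.008 m and angle between each of canister, bottle's own z axis and vertical below 0.1 rad and linear speed of each of canister, bottle below 0.02 m/s and x of bottle in the frame of mat between -0.145 and 0.145 m and y of bottle in the frame of mat between -0.065 and 0.065 m and distance of weight_large from where it was at the start of the episode below 0.015 m), for 0.2 s.
2. the dish stands on the mat and the large weight stands released in the middle of the bare platter (x of dish in the frame of mat between -0.145 and 0.145 m and y of dish in the frame of mat between -0.065 and 0.065 m and z of dish in the frame of mat below 0.008 m and angle between each of dish, weight_large's own z axis and vertical below 0.1 rad and linear speed of each of dish, weight_large below 0.02 m/s and horizontal distance between weight_large and scale below 0.015 m and z of weight_large in the frame of scale between 0.056 and 0.064 m and contact force between the fingers and weight_large below 0.1 N), for 0.2 s.
At the end, for the whole second after the job is handed in: Large weight upright on the platter within 15 mm of its centre; dish upright on the mat; canister and bottle upright on the floor of their own compartments, and the small weight in its pocket, each within 15 mm of where it stood; all at rest (horizontal distance between weight_large and scale below 0.015 m and z of weight_large in the frame of scale between 0.056 and 0.064 m and angle between each of weight_large, dish, canister, bottle, weight_small's own z axis and vertical below 0.1 rad and linear speed of each of weight_large, dish, canister, bottle, weight_small below 0.02 m/s and x of dish in the frame of mat between -0.145 and 0.145 m and y of dish in the frame of mat between -0.065 and 0.065 m and z of dish in the frame of mat below 0.008 m and distance of each of canister, bottle, weight_small from where it was at the start of the episode below 0.015 m and z of each of canister, bottle in the frame of tray below 0.01 m); the robot touches nothing.
It fails at once if the canister, the bottle, a weight or the dish tips over (angle between any of canister, bottle, weight_large, weight_small, dish's own z axis and vertical above 0.6 rad).
It fails at once if the weight is dropped onto the scale (moving faster than 0.4 m/s within 12 mm above the platter) or pressed onto it with over 60 N ((horizontal distance between weight_large and scale below 0.05 m and z of weight_large in the frame of scale between 0.055 and 0.072 m and linear speed of weight_large above 0.4 m/s) or contact force between weight_large and scale above 60 N).
It also fails if it takes over 134 s, if anything falls off the work surface, if the arm or the gripper's body presses on something with over 40 N, if the wrist force passes 120 N, or if a joint passes its speed limit or range.

### The arm

A 6-joint arm with a two-finger parallel gripper is mounted at the origin on the work surface. World frame = base frame: x ahead of the robot, y to its left, z up, the work surface at z = 0. Lengths are in m, angles in rad, forces in N, time in s.
With the tool pointing down it reaches from about 0.25 to 0.8 m from the base axis. Payload 3.9 kg.
Tool frame: the origin (TCP) lies at the very end of the fingers, on their centre line; the grasp point (between the pads) lies r.tcp_to_grasp behind it (r.tcp_to_grasp is the distance from the TCP to the grasp point, in m); z points along the fingers, y is the line along which they close (so a half turn about z gives the same grasp; the last joint's range is limited). The gripper opens to 85 mm and grips with 20 to 120 N. Pads are 22 mm wide; open, the fingers measure 114 mm over their backs; the gripper's body (76 mm by 85 mm) begins 54 mm behind the grasp point. The pads swing forward as they close: fully open they stand 13 mm farther back than shut.
Start: joints at [1.235, 0.26, -0.138, 1.173, 0, 1.571], TCP at [0.173, 0.496, 0.231] pointing down, gripper open.
Joint ranges: [-2.78, 2.78], [-0.83, 1.72], [-1.28, 1.37], [-1.9, 2.12], [-1.57, 1.48], [-3.14, 3.14]. Speed limits (rad/s): [2.57, 2.57, 3.14, 3.14, 3.14, 3.14].

### API

Orientations are given as a rotation vector (axis times angle).
In Python, from rig import sensors, vision, r gives the robot as it stands.
- The arm moves only by the tool servo_tool, never from a script. Its arguments are lists of equal length, an entry for each row: "offset": the shift along the tool's x, y, z in units of 150 mm (1.0 is 150 mm), a list of three; "turn": the turn, a rotation vector about the tool's x, y, z in units of pi rad (1.0 is pi rad), a list of three. A call has 1 to 10 rows; each row shifts and turns the commanded pose from where the row before left it, along the tool's axes as they then stand; what a row does not reach is not made up. A row lasts 1/8 s, in which the tool goes at most 62.5 mm and 10.7 degrees, less where a joint would pass 70% of its speed; a pose out of reach is approached as far as the arm can. A call with a number of a shift or a turn outside -1 to 1 is refused whole. A call with a gripper value outside its range is refused whole. "gripper" is the opening, from 0 (shut) to 1 (fully open), set as the call begins (left out, the last holds). The fingers move at their own pace and stop on an object; "force" is the grip in N (left out, the last holds). Time passes only in rows, so rows that do not move let the fingers close. It gives the time, the measured TCP pose, the force, the opening and the grip force at its end, in the units of the state.
- sensors.state(): the state, without advancing time (a new reading comes with each control period).
- vision.grab_frame(name): name is "side" or "top"; returns the picture (420x560x3 uint8, blue, green, red); there is no depth.
- vision.camera_params(name): a dict with "fx", "fy", "cx", "cy" (pixels), "k1" (the pictures are not rectified: a ray, as slopes to the right and down, at radius r is drawn at 1 + k1 r^2 times it, then the intrinsics apply), "rvec" (rotation vector, rad) and "tvec" (3), from world to camera coordinates, as OpenCV has them. Camera axes: x right, y down, z forward; pixel columns grow to the right and rows downward; lengths in m; the calibration is good to about 2 mm. A picture is of the moment at which its call begins. camera_params takes no time and is no camera call.
- r.finish_job(): hands the job in; it is judged then, once.
The state is a dict: "t": time; "joints": joint angles; "dq": joint speeds; "joint_torque": joint torques, N m; "ee_pos": TCP position; "eef_rot": TCP orientation; "wrist_force": force on the tool from outside, world axes, zero at the start; "torque": the same for the moment, N m; "finger_gap": finger opening in m; "finger_force": force on a finger pad.
Only numpy, scipy, OpenCV 4.12 (cv2) and the standard library are available. Lean on these libraries where they do the work, as an engineer would, in place of code of your own. Each camera call takes 0.05 s, during which the arm holds its last target. There are 200 camera calls.

## Working session

There is one attempt and no reset: what is moved stays moved. The work goes in short steps, Python scripts to look and compute and a tool call to move; the robot and the scene stay as the last step left them, time stands still between calls to the robot, and variables do not carry over. Pictures are saved under pics/ and viewed, at most 14 in all, crops included, and the job is handed in when it is done.

Besides the shell and the picture viewer there is one more tool, called after "Request:" as name(argument=value, ...), one argument or row to a line, values as JSON. servo_tool: Moves the arm, as the interface text tells. Its arguments: {"type":"object","properties":{"offset":{"type":"array"},"turn":{"type":"array"},"gripper":{"type":"number"},"force":{"type":"number"}},"required":["offset","turn"]}

```bash
mkdir -p pics; ls; python3 - <<'E'
from rig import sensors, vision, r
import cv2
s=sensors.state(); print({k:s[k] for k in("t","ee_pos","eef_rot","finger_gap")}, r.tcp_to_grasp)
for n in("side","top"):
    cv2.imwrite(f"pics/{n}0.png",vision.grab_frame(n)); print(n,vision.camera_params(n))
E
```

```text
pics
{'t': 0.0, 'ee_pos': array([0.17278136, 0.49503381, 0.23045648]), 'eef_rot': array([-5.24947270e-01, -3.09709504e+00,  3.02563975e-03]), 'finger_gap': 0.08541705995864193} 0.0187
side {'fx': 418.3554009679142, 'fy': 418.3554009679142, 'cx': 282.89580674507874, 'cy': 207.97965495793292, 'k1': -0.017907869776187746, 'rvec': array([ 2.30828697, -0.12371536,  0.04858622]), 'tvec': array([-0.54261434,  0.08028844,  0.97718584])}
top {'fx': 476.0177426415076, 'fy': 476.0177426415076, 'cx': 277.3990792735595, 'cy': 212.73283340530608, 'k1': -0.1625481689935035, 'rvec': array([ 2.13470885, -2.18106319,  0.16428237]), 'tvec': array([-0.00626131,  0.5386607 ,  1.06556626])}
```

View pics/top0.png

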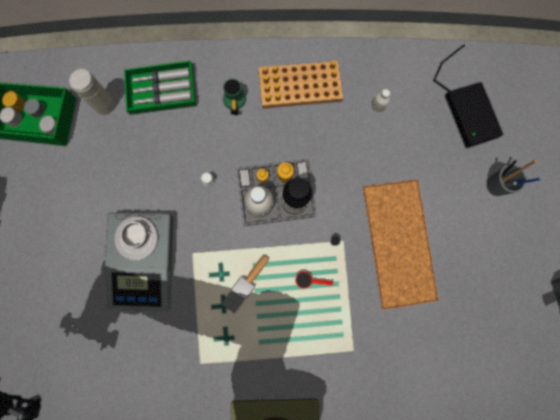

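View pics/side0.png

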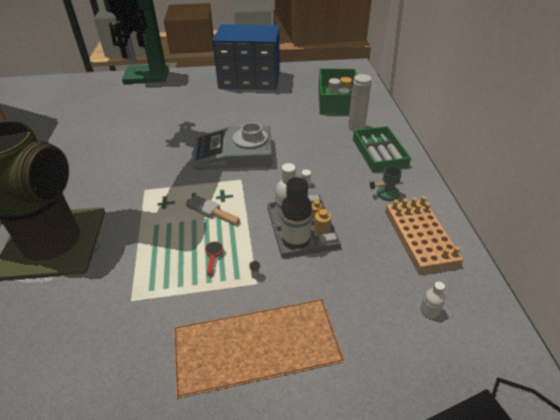

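The top view shows the tray at about (277,192), the bottle cap at (258,195), the canister cap at (298,188), the weights at (262,175) and (286,171), the scale at (137,240) and the mat at (400,243). I'll write a ray-casting helper and look at enlarged crops.

```bash
cat > h.py <<'E'
import numpy as np, cv2
from rig import sensors, vision, r
def ray(n,uv):
    p=vision.camera_params(n); d=(np.array(uv,float)-[p["cx"],p["cy"]])/[p["fx"],p["fy"]]
    s=d.copy()
    for _ in range(20): s=d/(1+p["k1"]*(s@s))
    R=cv2.Rodrigues(p["rvec"])[0]; return -R.T@p["tvec"], R.T@np.r_[s,1]
def plane(n,uv,z):
    c,d=ray(n,uv); return c+d*(z-c[2])/d[2]
def two(uvt,uvs):
    (a,d),(b,e)=ray("top",uvt),ray("side",uvs)
    k=np.linalg.lstsq(np.c_[d,-e],b-a,rcond=None)[0]; P,Q=a+k[0]*d,b+k[1]*e
    return (P+Q)/2,np.linalg.norm(P-Q)
def proj(n,P):
    p=vision.camera_params(n);R=cv2.Rodrigues(p["rvec"])[0];q=R@np.array(P)+p["tvec"];s=q[:2]/q[2]
    return s*(1+p["k1"]*(s@s))*[p["fx"],p["fy"]]+[p["cx"],p["cy"]]
def blobs(n,im,lo,hi,roi,amin=30):
    x0,y0,x1,y1=roi; m=cv2.inRange(cv2.cvtColor(im,cv2.COLOR_BGR2HSV)[y0:y1,x0:x1],lo,hi)
    k,_,st,c=cv2.connectedComponentsWithStats(m)
    return [(c[i]+[x0,y0],st[i,4],st[i,:4]+[x0,y0,0,0]) for i in range(1,k) if st[i,4]>=amin],m
E
python3 - <<'E'
from h import *
t=cv2.imread("pics/top0.png"); s=cv2.imread("pics/side0.png")
A=cv2.resize(t[150:235,230:325],None,fx=6,fy=6,interpolation=2)[:,:400*2]
B=cv2.resize(t[200:320,90:190],None,fx=4,fy=4)
cv2.imwrite("pics/c1.png",A)
C=cv2.resize(s[160:260,260:345],(510,600)); cv2.imwrite("pics/c2.png",C)
b,m=blobs("top",t,(5,100,80),(20,255,255),(350,170,450,320),500)
print(b)
cs=cv2.findContours(m,0,2)[0];c=max(cs,key=cv2.contourArea)+np.array([350,170]);q=cv2.boxPoints(cv2.minAreaRect(c))
W=np.array([plane("top",p,.003) for p in q]);print(W.round(4),W.mean(0),np.linalg.norm(W-np.roll(W,1,0),axis=1))
print("weights",[ (x[0],x[1],x[2]) for x in blobs("top",t,(8,120,120),(30,255,255),(245,160,300,190),20)[0]])
cv2.imwrite("pics/c3.png",B)
E
```

```text
[(array([399.95609968, 243.90162272]), np.int32(6902), array([363, 180,  75, 129]))]
[[ 0.6035 -0.2265  0.003 ]
 [ 0.6234 -0.3672  0.003 ]
 [ 0.323  -0.3982  0.003 ]
 [ 0.3079 -0.2605  0.003 ]] [ 0.46442118 -0.31309319  0.003     ] [0.29754813 0.14204696 0.30196767 0.13847666]
weights [(array([285.01321586, 170.31277533]), np.int32(227), array([277, 162,  17,  17])), (array([262.12605042, 174.52941176]), np.int32(119), array([257, 169,  12,  12]))]
```

View pics/c1.png

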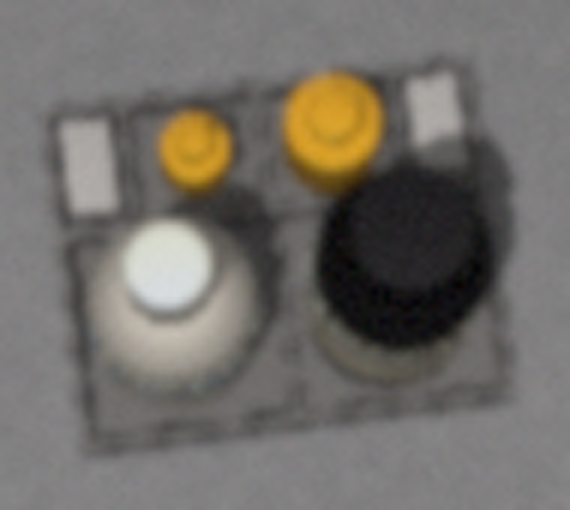

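View pics/c3.png

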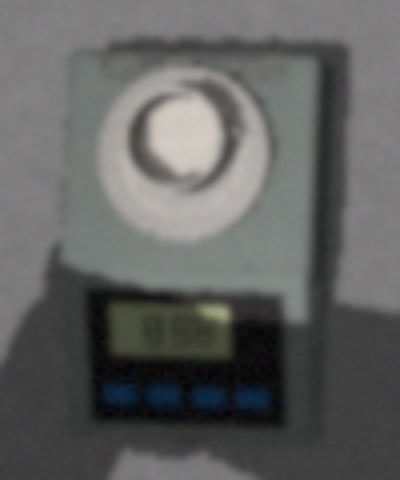

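View pics/c2.png

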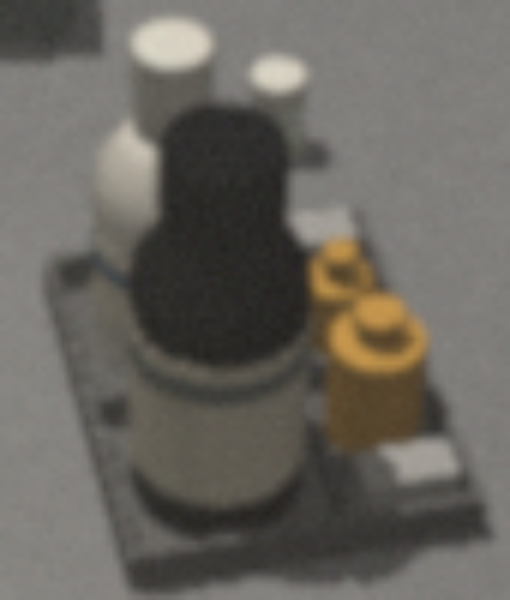

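Top crop: bottle cap at crop (168,262), canister cap (415,232), large weight (334,120), small weight (196,143). Scale crop: platter (185,153), dish rim (185,130). Next I'll convert these to world points.

```bash
python3 - <<'E'
from h import *
f=lambda u,k,o:(np.array(u)+.5)/k-.5+np.array(o)
a=lambda *u:f(u,6,(230,150)); b=lambda *u:f(u,4,(90,200)); c=lambda *u:f(u,6,(260,160))
P=lambda n,v:print(n,np.round(v,4))
T=np.array([plane("top",a(*u),.02) for u in((90,450),(512,400),(470,65),(52,115))]);P("tray",T);P("ctr",T.mean(0));P("sides",np.linalg.norm(T-np.roll(T,1,0),axis=1))
d=T[3]+T[2]-T[0]-T[1]; yaw=np.arctan2(d[1],d[0]);e=T[0]+T[3]-T[1]-T[2];P("yaw",(yaw,np.arctan2(-e[0],e[1])))
R=np.array([[np.cos(yaw),-np.sin(yaw)],[np.sin(yaw),np.cos(yaw)]])
for n,l in(("bot",(-.025,.042)),("can",(-.025,-.042)),("small",(.042,.027)),("large",(.042,-.027))):P(n+" expected",T.mean(0)[:2]+R@l)
P("bottle",plane("top",a(168,262),.155));P("b2",two(a(168,262),c(172,45))[0])
P("can",plane("top",a(415,232),.175));P("c2",two(a(415,232),c(224,128))[0])
P("large",plane("top",a(334,120),.055));P("l side",plane("side",c(377,340),.055));P("knob",plane("top",a(333,117),.069))
P("small",plane("top",a(196,143),.039))
P("platter",plane("top",b(185,153),.06));P("dish",plane("top",b(185,130),.09));P("dishfloor",plane("top",b(185,137),.063))
print("scale disp edge", [plane("top",b(*u),.05).round(4) for u in((70,52),(320,52),(62,262))])
for n,roi,z in(("top",(235,160,320,230),.155),):
  im=cv2.imread("pics/top0.png");print([ (x[0],x[1]) for x in blobs(n,im,(0,0,190),(180,60,255),roi,20)[0]])
  x=[x for x in blobs(n,im,(0,0,0),(180,255,62),roi,100)[0]];print([(y[0],y[1],y[2]) for y in x])
im=cv2.imread("pics/side0.png");print("side",[ (x[0],x[1]) for x in blobs("side",im,(0,0,165),(180,60,255),(275,155,320,200),10)[0]])
E
```

```text
tray [[ 0.5143  0.0594  0.02  ]
 [ 0.5305 -0.1063  0.02  ]
 [ 0.6657 -0.0941  0.02  ]
 [ 0.6485  0.0729  0.02  ]]
ctr [ 0.5898 -0.017   0.02  ]
sides [0.1349 0.1665 0.1357 0.1678]
yaw [0.0949 0.1004]
bot expected [0.5609 0.0224]
can expected [ 0.5688 -0.0612]
small expected [0.629  0.0138]
large expected [ 0.6341 -0.0399]
bottle [0.5639 0.0244 0.155 ]
b2 [0.5624 0.0244 0.1542]
can [ 0.569  -0.0601  0.175 ]
c2 [ 0.5684 -0.0598  0.1807]
large [ 0.6361 -0.0379  0.055 ]
l side [ 0.6329 -0.0389  0.055 ]
knob [ 0.6341 -0.0371  0.069 ]
small [0.6317 0.0156 0.039 ]
platter [0.4841 0.3059 0.06  ]
dish [0.4942 0.2975 0.09  ]
dishfloor [0.493  0.3051 0.063 ]
scale disp edge [array([0.545 , 0.3785, 0.05  ]), array([0.5419, 0.2303, 0.05  ]), array([0.4232, 0.3809, 0.05  ])]
[(array([257.22302158, 193.89208633]), np.int32(139))]
[(array([297.80177891, 191.66709022]), np.int32(787), array([283, 174,  30,  35])), (array([270.67961165, 188.44660194]), np.int32(103), array([261, 182,  16,  20]))]
side [(array([288.        , 166.57777778]), np.int32(90)), (array([305.95348837, 171.62790698]), np.int32(43)), (array([281.18181818, 185.63636364]), np.int32(55))]
```

Everything agrees with the given sizes to about 2–3 mm, and the tray's yaw is about 0.098. My plan:
- Canister to the middle of the mat, bottle to the far slot, dish to the near slot.
- Keep one tool yaw throughout, closing along the tray's x.

First move: turn the tool to that yaw.

Request:
servo_tool(
  offset=[
    [0,0,0],
    [0,0,0],
    [0,0,0],
    [0,0,0],
    [0,0,0],
    [0,0,0],
    [0,0,0],
  ],
  turn=[
    [0,0,0.0517],
    [0,0,0.0517],
    [0,0,0.0517],
    [0,0,0.0517],
    [0,0,0.0517],
    [0,0,0.0517],
    [0,0,0.0517],
  ],
  gripper=1,
  force=50,
)

```text
t: 0.98
ee_pos: [0.1728, 0.4953, 0.2308]
eef_rot: [2.116, 2.322, -0.002]
wrist_force: [0.4, -1.0, 0.1]
finger_gap: 0.0852
finger_force: 0.0
```

```bash
cat >> h.py <<'E'
def go(P,n=1,p=None):
    s=sensors.state(); R=cv2.Rodrigues(np.array(s["eef_rot"]))[0]; p=s["ee_pos"] if p is None else p
    o=R.T@(np.array(P)-p)/.15; print("t %.2f"%s["t"],"rows",n,"each",(o/n).round(4),"mm/row %.0f"%(np.linalg.norm(o)*150/n))
    return np.array(P)
def tilt():
    R=cv2.Rodrigues(np.array(sensors.state()["eef_rot"]))[0]; y=R[:,1]; z=R.T@[0,0,-1]
    print("yaw of y %.4f"%np.arctan2(y[1],y[0]),"turn to vertical (pi)",(np.cross([0,0,1],z)/np.pi).round(4))
def moves(*w):
    p=None
    for P,n in w: p=go(P,n,p)
E
python3 -c "
from h import *
tilt(); moves(((.5687,-.060,.231),12),((.5687,-.060,.138),3))"
```

```text
yaw of y 0.0927 turn to vertical (pi) [-0.0002  0.0004  0.    ]
t 0.97 rows 12 each [-3.275e-01  1.904e-01  2.000e-04] mm/row 57
t 0.97 rows 3 each [2.000e-04 1.000e-04 2.067e-01] mm/row 31
```

Request:
servo_tool(
  offset=[
    [-0.3275,0.1904,0],
    [-0.3275,0.1904,0],
    [-0.3275,0.1904,0],
    [-0.3275,0.1904,0],
    [-0.3275,0.1904,0],
    [-0.3275,0.1904,0],
    [-0.3275,0.1904,0],
    [-0.3275,0.1904,0],
    [-0.3275,0.1904,0],
    [-0.3275,0.1904,0],
  ],
  turn=[
    [0,0,0],
    [0,0,0],
    [0,0,0],
    [0,0,0],
    [0,0,0],
    [0,0,0],
    [0,0,0],
    [0,0,0],
    [0,0,0],
    [0,0,0],
  ],
)

```text
t: 2.22
ee_pos: [0.5059, 0.033, 0.231]
eef_rot: [-2.11, -2.327, 0.0]
wrist_force: [1.2, -0.2, 0.5]
finger_gap: 0.0855
finger_force: 0.0
```

Request:
servo_tool(
  offset=[
    [-0.3275,0.1904,0],
    [-0.3275,0.1904,0],
    [0,0,0],
    [0,0,0],
  ],
  turn=[
    [0,0,0],
    [0,0,0],
    [0,0,0],
    [0,0,0],
  ],
)

```text
t: 2.72
ee_pos: [0.571, -0.0573, 0.2306]
eef_rot: [-2.109, -2.326, 0.001]
wrist_force: [-0.2, 0.6, -0.0]
finger_gap: 0.0853
finger_force: 0.0
```

```bash
python3 -c "
from h import *
tilt(); moves(((.5687,-.060,.138),4))"
```

```text
yaw of y 0.0975 turn to vertical (pi) [-0.0006 -0.0003  0.    ]
t 2.73 rows 4 each [-0.0043 -0.0039  0.1544] mm/row 23
```

Request:
servo_tool(
  offset=[
    [-0.0172,-0.0156,0],
    [0,0,0.1544],
    [0,0,0.1544],
    [0,0,0.1544],
    [0,0,0.1544],
    [0,0,0],
    [0,0,0],
  ],
  turn=[
    [0,0,0],
    [0,0,0],
    [0,0,0],
    [0,0,0],
    [0,0,0],
    [0,0,0],
    [0,0,0],
  ],
)

```text
t: 3.6
ee_pos: [0.5699, -0.0597, 0.1398]
eef_rot: [2.108, 2.328, 0.001]
wrist_force: [0.0, 0.8, 0.7]
finger_gap: 0.0852
finger_force: 0.0
```

Request:
servo_tool(
  offset=[
    [0,0,0],
    [0,0,0],
    [0,0,0],
    [0,0,0],
    [0,0,0],
    [0,0,0],
  ],
  turn=[
    [0,0,0],
    [0,0,0],
    [0,0,0],
    [0,0,0],
    [0,0,0],
    [0,0,0],
  ],
  gripper=0.35,
)

```text
t: 4.35
ee_pos: [0.57, -0.0604, 0.1396]
eef_rot: [2.109, 2.327, 0.001]
wrist_force: [-2.1, 0.2, 5.7]
finger_gap: 0.043
finger_force: 50.4
```

Request:
servo_tool(
  offset=[
    [0,0,-0.1],
    [0,0,-0.15],
    [0,0,-0.15],
    [0,0,-0.1],
    [0,0,0],
  ],
  turn=[
    [0,0,0],
    [0,0,0],
    [0,0,0],
    [0,0,0],
    [0,0,0],
  ],
)

```text
t: 4.97
ee_pos: [0.5706, -0.0603, 0.2148]
eef_rot: [2.109, 2.326, 0.002]
wrist_force: [0.2, -0.6, -3.9]
finger_gap: 0.0428
finger_force: 51.8
```

```bash
python3 -c "
from h import *
tilt(); print(sensors.state()['wrist_force'],sensors.state()['finger_gap']); moves(((.4644,-.313,.214),8),((.4644,-.313,.139),4))"
```

```text
yaw of y 0.0981 turn to vertical (pi) [ 0.0007  0.0002 -0.    ]
[ 0.24291887 -0.58463252 -3.93926421] 0.042833934847076136
t 4.97 rows 8 each [-0.2009 -0.1087  0.0005] mm/row 34
t 4.97 rows 4 each [ 1.00e-04 -3.00e-04  1.25e-01] mm/row 19
```

Request:
servo_tool(
  offset=[
    [-0.1,-0.0544,0],
    [-0.2009,-0.1087,0],
    [-0.2009,-0.1087,0],
    [-0.2009,-0.1087,0],
    [-0.2009,-0.1087,0],
    [-0.2009,-0.1087,0],
    [-0.2009,-0.1087,0],
    [-0.2009,-0.1087,0],
    [-0.1009,-0.0543,0],
    [0,0,0],
  ],
  turn=[
    [0,0,0],
    [0,0,0],
    [0,0,0],
    [0,0,0],
    [0,0,0],
    [0,0,0],
    [0,0,0],
    [0,0,0],
    [0,0,0],
    [0,0,0],
  ],
)

```text
t: 6.22
ee_pos: [0.4624, -0.3136, 0.2129]
eef_rot: [-2.111, -2.324, -0.0]
wrist_force: [0.2, -0.8, -3.6]
finger_gap: 0.0429
finger_force: 51.8
```

Request:
servo_tool(
  offset=[
    [0,0,0.13],
    [0,0,0.13],
    [0,0,0.13],
    [0,0,0.07],
    [0,0,0.03],
    [0,0,0],
  ],
  turn=[
    [0,0,0],
    [0,0,0],
    [0,0,0],
    [0,0,0],
    [0,0,0],
    [0,0,0],
  ],
)

```text
t: 6.98
ee_pos: [0.4637, -0.3127, 0.1403]
eef_rot: [2.109, 2.328, 0.0]
wrist_force: [0.5, -0.9, -3.4]
finger_gap: 0.043
finger_force: 51.7
```

Request:
servo_tool(
  offset=[
    [0,0,0.007],
    [0,0,0.007],
    [0,0,0.006],
    [0,0,0],
  ],
  turn=[
    [0,0,0],
    [0,0,0],
    [0,0,0],
    [0,0,0],
  ],
)

```text
t: 7.48
ee_pos: [0.4637, -0.3132, 0.1377]
eef_rot: [2.109, 2.327, -0.0]
wrist_force: [-0.9, 1.4, -0.7]
finger_gap: 0.0433
finger_force: 52.3
```

Request:
servo_tool(
  offset=[
    [0,0,0.004],
    [0,0,0],
  ],
  turn=[
    [0,0,0],
    [0,0,0],
  ],
)

```text
t: 7.72
ee_pos: [0.4637, -0.3133, 0.1376]
eef_rot: [2.109, 2.326, -0.0]
wrist_force: [-1.9, -0.1, 5.2]
finger_gap: 0.043
finger_force: 52.6
```

Request:
servo_tool(
  offset=[
    [0,0,0],
    [0,0,0],
    [0,0,0],
    [0,0,0],
    [0,0,-0.1],
    [0,0,-0.25],
    [0,0,-0.2],
    [0,0,0],
  ],
  turn=[
    [0,0,0],
    [0,0,0],
    [0,0,0],
    [0,0,0],
    [0,0,0],
    [0,0,0],
    [0,0,0],
    [0,0,0],
  ],
  gripper=1,
)

```text
t: 8.72
ee_pos: [0.4654, -0.3142, 0.2228]
eef_rot: [2.105, 2.323, 0.002]
wrist_force: [0.7, 0.2, -0.0]
finger_gap: 0.0851
finger_force: 0.0
```

```bash
python3 -c "
from h import *
tilt(); moves(((.5636,.0242,.220),8),((.5636,.0242,.119),4))"
```

```text
yaw of y 0.0981 turn to vertical (pi) [ 0.0017  0.0014 -0.    ]
t 8.72 rows 8 each [0.2726 0.1091 0.0017] mm/row 44
t 8.72 rows 4 each [ 0.0007 -0.0009  0.1683] mm/row 25
```

Request:
servo_tool(
  offset=[
    [0.2726,0.1091,0],
    [0.2726,0.1091,0],
    [0.2726,0.1091,0],
    [0.2726,0.1091,0],
    [0.2726,0.1091,0],
    [0.2726,0.1091,0],
    [0.2726,0.1091,0],
    [0.2726,0.1091,0],
    [0,0,0],
    [0,0,0],
  ],
  turn=[
    [0,0,0],
    [0,0,0],
    [0,0,0],
    [0,0,0],
    [0,0,0],
    [0,0,0],
    [0,0,0],
    [0,0,0],
    [0,0,0],
    [0,0,0],
  ],
)

```text
t: 9.98
ee_pos: [0.5611, 0.0252, 0.2185]
eef_rot: [-2.109, -2.328, 0.002]
wrist_force: [0.0, -0.5, -0.7]
finger_gap: 0.0852
finger_force: 0.0
```

```bash
python3 -c "
from h import *
tilt(); moves(((.5634,.0242,.119),4))"
```

```text
yaw of y 0.0984 turn to vertical (pi) [-0.0005  0.0002  0.    ]
t 9.97 rows 4 each [-0.0019  0.0038  0.1659] mm/row 25
```

Request:
servo_tool(
  offset=[
    [-0.0076,0.0152,0],
    [0,0,0.1659],
    [0,0,0.1659],
    [0,0,0.1659],
    [0,0,0.1659],
    [0,0,0],
    [0,0,0],
  ],
  turn=[
    [0,0,0],
    [0,0,0],
    [0,0,0],
    [0,0,0],
    [0,0,0],
    [0,0,0],
    [0,0,0],
  ],
)

```text
t: 10.85
ee_pos: [0.5646, 0.0238, 0.1204]
eef_rot: [2.111, 2.326, 0.001]
wrist_force: [-0.4, -0.5, 0.8]
finger_gap: 0.0852
finger_force: 0.0
```

Request:
servo_tool(
  offset=[
    [0,0,0],
    [0,0,0],
    [0,0,0],
    [0,0,0],
    [0,0,0],
    [0,0,0],
  ],
  turn=[
    [0,0,0],
    [0,0,0],
    [0,0,0],
    [0,0,0],
    [0,0,0],
    [0,0,0],
  ],
  gripper=0.2,
)

```text
t: 11.6
ee_pos: [0.5636, 0.0245, 0.12]
eef_rot: [-2.11, -2.328, 0.001]
wrist_force: [-2.5, -0.6, 4.9]
finger_gap: 0.0311
finger_force: 49.1
```

Request:
servo_tool(
  offset=[
    [0,0,-0.1],
    [0,0,-0.15],
    [0,0,-0.15],
    [0,0,-0.15],
    [0,0,-0.1],
    [0,0,0],
  ],
  turn=[
    [0,0,0],
    [0,0,0],
    [0,0,0],
    [0,0,0],
    [0,0,0],
    [0,0,0],
  ],
)

```text
t: 12.35
ee_pos: [0.5651, 0.0246, 0.2183]
eef_rot: [2.109, 2.326, 0.003]
wrist_force: [0.4, -0.1, -3.1]
finger_gap: 0.0311
finger_force: 50.1
```

```bash
python3 -c "
from h import *
tilt(); 
x=np.array([.4644+.115*.9944,-.313+.115*.1056]);print(x); moves(((*x,.217),10),((*x,.118),4))"
```

```text
yaw of y 0.0981 turn to vertical (pi) [ 0.0009  0.     -0.    ]
[ 0.578756 -0.300856]
t 12.35 rows 10 each [-0.2168 -0.0122  0.0008] mm/row 33
t 12.35 rows 4 each [ 0.     -0.0005  0.165 ] mm/row 25
```

Request:
servo_tool(
  offset=[
    [-0.1084,-0.0061,0],
    [-0.24,-0.0136,0],
    [-0.24,-0.0136,0],
    [-0.24,-0.0136,0],
    [-0.24,-0.0136,0],
    [-0.24,-0.0136,0],
    [-0.24,-0.0136,0],
    [-0.24,-0.0136,0],
    [-0.24,-0.0136,0],
    [-0.1396,-0.0071,0],
  ],
  turn=[
    [0,0,0],
    [0,0,0],
    [0,0,0],
    [0,0,0],
    [0,0,0],
    [0,0,0],
    [0,0,0],
    [0,0,0],
    [0,0,0],
    [0,0,0],
  ],
)

```text
t: 13.6
ee_pos: [0.5766, -0.3032, 0.2155]
eef_rot: [-2.111, -2.324, 0.002]
wrist_force: [0.1, 0.6, -3.3]
finger_gap: 0.0306
finger_force: 49.9
```

Request:
servo_tool(
  offset=[
    [0,0,0],
    [0,0,0.16],
    [0,0,0.16],
    [0,0,0.16],
    [0,0,0.12],
    [0,0,0.04],
    [0,0,0],
    [0,0,0],
  ],
  turn=[
    [0,0,0],
    [0,0,0],
    [0,0,0],
    [0,0,0],
    [0,0,0],
    [0,0,0],
    [0,0,0],
    [0,0,0],
  ],
)

```text
t: 14.6
ee_pos: [0.5785, -0.3009, 0.1221]
eef_rot: [2.108, 2.327, 0.001]
wrist_force: [-0.1, 0.6, -2.5]
finger_gap: 0.031
finger_force: 49.9
```

Request:
servo_tool(
  offset=[
    [0,0,0.01],
    [0,0,0.007],
    [0,0,0.007],
    [0,0,0.005],
    [0,0,0],
  ],
  turn=[
    [0,0,0],
    [0,0,0],
    [0,0,0],
    [0,0,0],
    [0,0,0],
  ],
)

```text
t: 15.22
ee_pos: [0.5779, -0.3012, 0.118]
eef_rot: [2.109, 2.326, 0.0]
wrist_force: [-1.4, 0.3, 6.3]
finger_gap: 0.0306
finger_force: 50.7
```

Request:
servo_tool(
  offset=[
    [0,0,0],
    [0,0,0],
    [0,0,0],
    [0,0,0],
    [0,0,-0.1],
    [0,0,-0.25],
    [0,0,-0.3],
    [0,0,-0.1],
    [0,0,0],
  ],
  turn=[
    [0,0,0],
    [0,0,0],
    [0,0,0],
    [0,0,0],
    [0,0,0],
    [0,0,0],
    [0,0,0],
    [0,0,0],
    [0,0,0],
  ],
  gripper=1,
)

```text
t: 16.35
ee_pos: [0.5786, -0.3014, 0.2309]
eef_rot: [2.108, 2.325, 0.001]
wrist_force: [0.2, -0.4, -0.8]
finger_gap: 0.0854
finger_force: 0.0
```

```bash
python3 - <<'E'
from h import *
t=vision.grab_frame("top");s=vision.grab_frame("side");cv2.imwrite("pics/t1.png",t);cv2.imwrite("pics/s1.png",s)
A=cv2.resize(t[210:270,105:170],(390,360),interpolation=2);B=cv2.resize(s[110:170,225:285],(360,360),interpolation=2)
C=cv2.resize(s[40:280,250:430],(180,240)); cv2.imwrite("pics/c4.png",np.hstack([A,B]))
cv2.imwrite("pics/c5.png",np.hstack([s,]))
tilt(); moves(((.4935,.302,.217),16))
E
```

```text
yaw of y 0.0981 turn to vertical (pi) [-0.0005 -0.0003  0.    ]
t 16.45 rows 16 each [ 0.2533 -0.0101  0.0049] mm/row 38
```

View pics/c4.png

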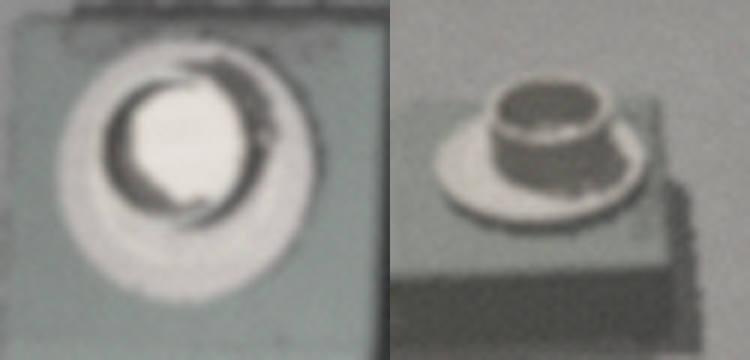

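View pics/c5.png

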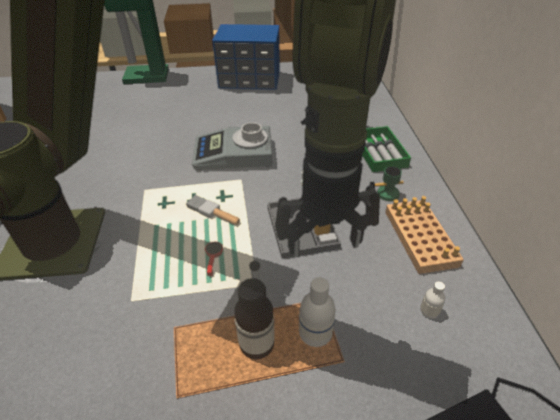

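Side view: the canister at (255,320) and the bottle at (318,318) both stand upright on the mat. Crop: platter centre at (186,170) from the top, dish rim at (182,140) from the top and (160,108) from the side.

```bash
python3 - <<'E'
from h import *
f=lambda u,o:(np.array(u)+.5)/6-.5+np.array(o)
print("platter",plane("top",f((186,170),(105,210)),.06),plane("side",f((150,167),(225,110)),.06))
print("dish",plane("top",f((182,140),(105,210)),.09),plane("side",f((160,108),(225,110)),.09),two(f((182,140),(105,210)),f((160,108),(225,110))))
for d in((.494,.301),):
  for z in(.09,.06):print(z,(proj("top",(*d,z))-[105,210])*6,(proj("side",(*d,z))-[225,110])*6)
E
```

```text
platter [0.4840173  0.30654751 0.06      ] [0.48202864 0.30098674 0.06      ]
dish [0.49247963 0.29963909 0.09      ] [0.48859192 0.30415785 0.09      ] (array([0.49029067, 0.29839183, 0.09378903]), np.float64(0.003609274666530687))
0.09 [175.96773922 133.46183819] [169.38085493 108.37047985]
0.06 [198.09320546 141.04826888] [172.64279775 162.93155013]
```

Request:
servo_tool(
  offset=[
    [0.2533,-0.01,0.005],
    [0.2533,-0.01,0.005],
    [0.2533,-0.01,0.005],
    [0.2533,-0.01,0.005],
    [0.2533,-0.01,0.005],
    [0.2533,-0.01,0.005],
    [0.2533,-0.01,0.005],
    [0.2533,-0.01,0.005],
    [0.2533,-0.01,0.005],
    [0.2533,-0.01,0.005],
  ],
  turn=[
    [0,0,0],
    [0,0,0],
    [0,0,0],
    [0,0,0],
    [0,0,0],
    [0,0,0],
    [0,0,0],
    [0,0,0],
    [0,0,0],
    [0,0,0],
  ],
)

```text
t: 17.7
ee_pos: [0.524, 0.0768, 0.2197]
eef_rot: [-2.108, -2.326, 0.005]
wrist_force: [0.2, -0.1, 0.1]
finger_gap: 0.0853
finger_force: 0.0
```

Request:
servo_tool(
  offset=[
    [0.2533,-0.01,0.005],
    [0.2533,-0.01,0.005],
    [0.2533,-0.01,0.005],
    [0.2533,-0.01,0.005],
    [0.2533,-0.01,0.005],
    [0.2533,-0.01,0.005],
    [0,0,0],
    [0,0,0],
  ],
  turn=[
    [0,0,0],
    [0,0,0],
    [0,0,0],
    [0,0,0],
    [0,0,0],
    [0,0,0],
    [0,0,0],
    [0,0,0],
  ],
)

```text
t: 18.7
ee_pos: [0.4935, 0.301, 0.2156]
eef_rot: [-2.109, -2.328, 0.005]
wrist_force: [-0.7, 0.4, 0.5]
finger_gap: 0.0853
finger_force: 0.0
```

Request:
servo_tool(
  offset=[
    [0.005,-0.02,0.1],
    [0,0,0.2],
    [0,0,0.2],
    [0,0,0.2],
    [0,0,0.2],
    [0,0,0.1],
    [0,0,0],
    [0,0,0],
  ],
  turn=[
    [0,0,0],
    [0,0,0],
    [0,0,0],
    [0,0,0],
    [0,0,0],
    [0,0,0],
    [0,0,0],
    [0,0,0],
  ],
  force=25,
)

```text
t: 19.7
ee_pos: [0.4922, 0.3023, 0.0682]
eef_rot: [2.11, 2.327, 0.003]
wrist_force: [0.1, 0.2, 0.1]
finger_gap: 0.0853
finger_force: 0.0
```

Check the finger and dish clearance, then go down another 7 mm.

Request:
servo_tool(
  offset=[
    [0,-0.008,0.025],
    [0,0,0.025],
    [0,0,0],
    [0,0,0],
  ],
  turn=[
    [0,0,0],
    [0,0,0],
    [0,0,0],
    [0,0,0],
  ],
)

```text
t: 20.2
ee_pos: [0.4901, 0.3021, 0.0597]
eef_rot: [-2.11, -2.328, -0.0]
wrist_force: [-0.6, -0.2, -0.6]
finger_gap: 0.0858
finger_force: 0.0
```

Request:
servo_tool(
  offset=[
    [0,0,0],
    [0,0,0],
    [0,0,0],
    [0,0,0],
    [0,0,0],
    [0,0,0],
  ],
  turn=[
    [0,0,0],
    [0,0,0],
    [0,0,0],
    [0,0,0],
    [0,0,0],
    [0,0,0],
  ],
  gripper=0.58,
)

```text
t: 20.95
ee_pos: [0.4903, 0.3022, 0.0599]
eef_rot: [2.11, 2.327, 0.001]
wrist_force: [1.0, -0.5, 1.7]
finger_gap: 0.0562
finger_force: 27.8
```

Request:
servo_tool(
  offset=[
    [0,0,-0.1],
    [0,0,-0.2],
    [0,0,-0.25],
    [0,0,-0.25],
    [0,0,-0.15],
    [0,0,0],
  ],
  turn=[
    [0,0,0],
    [0,0,0],
    [0,0,0],
    [0,0,0],
    [0,0,0],
    [0,0,0],
  ],
)

```text
t: 21.7
ee_pos: [0.4913, 0.3028, 0.2047]
eef_rot: [2.109, 2.327, 0.007]
wrist_force: [0.5, -0.4, -0.8]
finger_gap: 0.0561
finger_force: 27.5
```

```bash
python3 -c "
from h import *
tilt(); print(sensors.state()['finger_gap']); moves(((.35,-.325,.2),18))"
```

```text
yaw of y 0.0980 turn to vertical (pi) [ 0.0014 -0.0007  0.    ]
0.05614603486652911
t 21.70 rows 18 each [-0.2263 -0.0749  0.001 ] mm/row 36
```

Request:
servo_tool(
  offset=[
    [-0.12,-0.04,0],
    [-0.24,-0.0795,0],
    [-0.24,-0.0795,0],
    [-0.24,-0.0795,0],
    [-0.24,-0.0795,0],
    [-0.24,-0.0795,0],
    [-0.24,-0.0795,0],
    [-0.24,-0.0795,0],
    [-0.24,-0.0795,0],
    [-0.24,-0.0795,0],
  ],
  turn=[
    [0,0,0],
    [0,0,0],
    [0,0,0],
    [0,0,0],
    [0,0,0],
    [0,0,0],
    [0,0,0],
    [0,0,0],
    [0,0,0],
    [0,0,0],
  ],
)

```text
t: 22.95
ee_pos: [0.4079, -0.051, 0.2006]
eef_rot: [-2.109, -2.325, 0.004]
wrist_force: [1.0, 0.1, -0.3]
finger_gap: 0.0561
finger_force: 27.5
```

Request:
servo_tool(
  offset=[
    [-0.24,-0.0795,0],
    [-0.24,-0.0795,0],
    [-0.24,-0.0795,0],
    [-0.24,-0.0795,0],
    [-0.24,-0.0795,0],
    [-0.24,-0.0795,0],
    [-0.24,-0.0795,0],
    [-0.12,-0.04,0],
    [0,0,0],
    [0,0,0],
  ],
  turn=[
    [0,0,0],
    [0,0,0],
    [0,0,0],
    [0,0,0],
    [0,0,0],
    [0,0,0],
    [0,0,0],
    [0,0,0],
    [0,0,0],
    [0,0,0],
  ],
)

```text
t: 24.2
ee_pos: [0.3476, -0.3255, 0.2016]
eef_rot: [-2.108, -2.327, -0.001]
wrist_force: [0.2, -1.0, -0.4]
finger_gap: 0.0563
finger_force: 27.5
```

```bash
python3 -c "
from h import *
tilt(); moves(((.35,-.325,.012),7))"
```

```text
yaw of y 0.0986 turn to vertical (pi) [-0.0003 -0.0006  0.    ]
t 24.20 rows 7 each [-0.      0.0025  0.1806] mm/row 27
```

Request:
servo_tool(
  offset=[
    [0,0.017,0.15],
    [0,0,0.22],
    [0,0,0.22],
    [0,0,0.22],
    [0,0,0.22],
    [0,0,0.15],
    [0,0,0.08],
    [0,0,0],
    [0,0,0],
  ],
  turn=[
    [0,0,0],
    [0,0,0],
    [0,0,0],
    [0,0,0],
    [0,0,0],
    [0,0,0],
    [0,0,0],
    [0,0,0],
    [0,0,0],
  ],
)

```text
t: 25.32
ee_pos: [0.3515, -0.3269, 0.014]
eef_rot: [2.108, 2.327, 0.0]
wrist_force: [0.2, 0.5, 0.1]
finger_gap: 0.0563
finger_force: 27.5
```

Request:
servo_tool(
  offset=[
    [0,0,0.02],
    [0,0,0.015],
    [0,0,0],
    [0,0,0],
  ],
  turn=[
    [0,0,0],
    [0,0,0],
    [0,0,0],
    [0,0,0],
  ],
)

```text
t: 25.82
ee_pos: [0.3507, -0.3266, 0.008]
eef_rot: [2.11, 2.328, 0.0]
wrist_force: [-0.3, 0.3, -1.2]
finger_gap: 0.0561
finger_force: 27.5
```

Request:
servo_tool(
  offset=[
    [0,0,0.015],
    [0,0,0.013],
    [0,0,0.008],
    [0,0,0],
  ],
  turn=[
    [0,0,0],
    [0,0,0],
    [0,0,0],
    [0,0,0],
  ],
)

```text
t: 26.32
ee_pos: [0.3506, -0.3265, 0.0028]
eef_rot: [-2.11, -2.328, 0.0]
wrist_force: [-1.3, 1.5, 3.3]
finger_gap: 0.0559
finger_force: 28.0
```

Contact. Release, rise and go to the weight at about (.6345,-.0385).

Request:
servo_tool(
  offset=[
    [0,0,0],
    [0,0,0],
    [0,0,0],
    [0,0,-0.1],
    [0,0,-0.3],
    [0,0,-0.35],
    [0,0,-0.35],
    [0,0,-0.2],
    [0,0,0],
  ],
  turn=[
    [0,0,0],
    [0,0,0],
    [0,0,0],
    [0,0,0],
    [0,0,0],
    [0,0,0],
    [0,0,0],
    [0,0,0],
    [0,0,0],
  ],
  gripper=1,
)

```text
t: 27.45
ee_pos: [0.3522, -0.328, 0.2001]
eef_rot: [2.106, 2.323, -0.0]
wrist_force: [-0.4, -0.4, 0.2]
finger_gap: 0.0855
finger_force: 0.0
```

```bash
python3 - <<'E'
from h import *
t=vision.grab_frame("top");s=vision.grab_frame("side");cv2.imwrite("pics/t2.png",t);cv2.imwrite("pics/s2.png",s)
A=cv2.resize(t[145:235,230:325],(380,360),interpolation=2);B=cv2.resize(s[180:260,260:350],(405,360),interpolation=2)
cv2.imwrite("pics/c6.png",np.hstack([A,B]))
print([(b[0],b[1],b[2]) for b in blobs("top",t,(8,120,120),(30,255,255),(245,155,300,195),20)[0]])
print([(b[0],b[1],b[2]) for b in blobs("side",s,(8,120,60),(30,255,255),(295,190,345,240),20)[0]])
tilt(); moves(((.35,-.15,.21),5),((.6345,-.0385,.21),8))
E
```

```text
[(array([285.10775862, 170.31034483]), np.int32(232), array([277, 162,  17,  17])), (array([262.18852459, 174.47540984]), np.int32(122), array([257, 168,  12,  13]))]
[(array([319.86311787, 212.55893536]), np.int32(263), array([311, 200,  20,  23]))]
yaw of y 0.0981 turn to vertical (pi) [-0.0001 -0.0001  0.    ]
t 27.55 rows 5 each [ 0.2341  0.0223 -0.0172] mm/row 35
t 27.55 rows 8 each [ 0.0693  0.245  -0.    ] mm/row 38
```

View pics/c6.png

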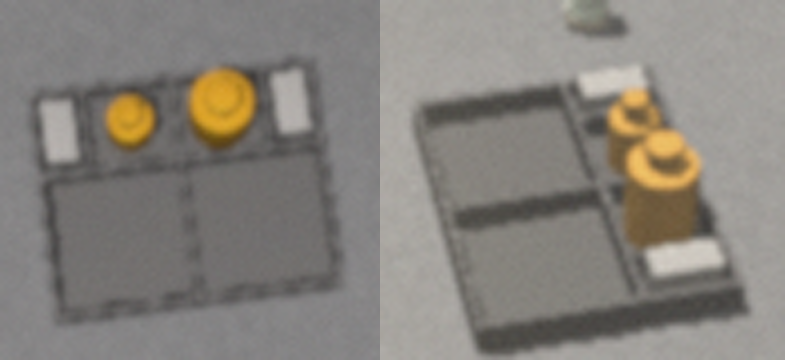

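The front row is empty and both weights stand undisturbed: the large one at crop (222,100), the small one at (130,118). Moving over the large weight.

Request:
servo_tool(
  offset=[
    [0.2341,0.0223,-0.017],
    [0.2341,0.0223,-0.017],
    [0.2341,0.0223,-0.017],
    [0.2341,0.0223,-0.017],
    [0.2341,0.0223,-0.017],
  ],
  turn=[
    [0,0,0],
    [0,0,0],
    [0,0,0],
    [0,0,0],
    [0,0,0],
  ],
)

```text
t: 28.18
ee_pos: [0.3488, -0.1486, 0.2085]
eef_rot: [-2.108, -2.325, 0.002]
wrist_force: [0.2, -0.7, 0.5]
finger_gap: 0.0851
finger_force: 0.0
```

Request:
servo_tool(
  offset=[
    [0.0693,0.245,0],
    [0.0693,0.245,0],
    [0.0693,0.245,0],
    [0.0693,0.245,0],
    [0.0693,0.245,0],
    [0.0693,0.245,0],
    [0.0693,0.245,0],
    [0.0693,0.245,0],
    [0,0,0],
    [0,0,0],
  ],
  turn=[
    [0,0,0],
    [0,0,0],
    [0,0,0],
    [0,0,0],
    [0,0,0],
    [0,0,0],
    [0,0,0],
    [0,0,0],
    [0,0,0],
    [0,0,0],
  ],
)

```text
t: 29.42
ee_pos: [0.6331, -0.0387, 0.2082]
eef_rot: [-2.108, -2.325, 0.005]
wrist_force: [-0.7, 0.7, 0.3]
finger_gap: 0.0856
finger_force: 0.0
```

```bash
python3 -c "
from h import *
tilt(); moves(((.6345,-.0385,.0245),8))"
```

```text
yaw of y 0.0982 turn to vertical (pi) [-0.0014 -0.0001  0.    ]
t 29.43 rows 8 each [-0.      0.0018  0.1531] mm/row 23
```

Request:
servo_tool(
  offset=[
    [0,0.01,0.12],
    [0,0,0.19],
    [0,0,0.19],
    [0,0,0.19],
    [0,0,0.19],
    [0,0,0.17],
    [0,0,0.12],
    [0,0,0.05],
    [0,0,0],
    [0,0,0],
  ],
  turn=[
    [0,0,0],
    [0,0,0],
    [0,0,0],
    [0,0,0],
    [0,0,0],
    [0,0,0],
    [0,0,0],
    [0,0,0],
    [0,0,0],
    [0,0,0],
  ],
  force=60,
)

```text
t: 30.68
ee_pos: [0.6366, -0.0387, 0.0283]
eef_rot: [2.109, 2.327, 0.001]
wrist_force: [-0.0, -0.4, -0.2]
finger_gap: 0.0854
finger_force: 0.0
```

Request:
servo_tool(
  offset=[
    [0,0,0],
    [0,0,0],
    [0,0,0],
    [0,0,0],
    [0,0,0],
    [0,0,0],
  ],
  turn=[
    [0,0,0],
    [0,0,0],
    [0,0,0],
    [0,0,0],
    [0,0,0],
    [0,0,0],
  ],
  gripper=0.3,
)

```text
t: 31.42
ee_pos: [0.6357, -0.0386, 0.0279]
eef_rot: [-2.11, -2.327, 0.001]
wrist_force: [-3.6, -0.1, 5.8]
finger_gap: 0.036
finger_force: 60.5
```

Request:
servo_tool(
  offset=[
    [0,0,-0.06],
    [0,0,-0.12],
    [0,0,-0.2],
    [0,0,-0.25],
    [0,0,-0.25],
    [0,0,-0.2],
    [0,0,-0.08],
    [0,0,0],
  ],
  turn=[
    [0,0,0],
    [0,0,0],
    [0,0,0],
    [0,0,0],
    [0,0,0],
    [0,0,0],
    [0,0,0],
    [0,0,0],
  ],
)

```text
t: 32.42
ee_pos: [0.6363, -0.0385, 0.2012]
eef_rot: [2.11, 2.327, 0.0]
wrist_force: [-0.2, 0.3, -4.6]
finger_gap: 0.0367
finger_force: 60.7
```

```bash
python3 -c "
from h import *
tilt();print(sensors.state()['finger_gap']); moves(((.4838,.3038,.2),12))"
```

```text
yaw of y 0.0981 turn to vertical (pi) [ 0.0001  0.     -0.    ]
0.036708971674873414
t 32.42 rows 12 each [ 0.1976 -0.0657  0.0006] mm/row 31
```

Request:
servo_tool(
  offset=[
    [0.0988,-0.0328,0],
    [0.1976,-0.0657,0],
    [0.1976,-0.0657,0],
    [0.1976,-0.0657,0],
    [0.1976,-0.0657,0],
    [0.1976,-0.0657,0],
    [0.1976,-0.0657,0],
    [0.1976,-0.0657,0],
    [0.1976,-0.0657,0],
    [0.1976,-0.0657,0],
  ],
  turn=[
    [0,0,0],
    [0,0,0],
    [0,0,0],
    [0,0,0],
    [0,0,0],
    [0,0,0],
    [0,0,0],
    [0,0,0],
    [0,0,0],
    [0,0,0],
  ],
)

```text
t: 33.67
ee_pos: [0.5129, 0.2337, 0.1995]
eef_rot: [-2.108, -2.327, 0.005]
wrist_force: [0.2, 0.6, -5.0]
finger_gap: 0.0363
finger_force: 60.8
```

Request:
servo_tool(
  offset=[
    [0.1976,-0.0657,0],
    [0.1976,-0.0657,0],
    [0.0988,-0.0328,0],
    [0,0,0],
    [0,0,0],
  ],
  turn=[
    [0,0,0],
    [0,0,0],
    [0,0,0],
    [0,0,0],
    [0,0,0],
  ],
)

```text
t: 34.3
ee_pos: [0.4835, 0.3031, 0.2008]
eef_rot: [2.11, 2.327, -0.002]
wrist_force: [0.3, -0.2, -5.4]
finger_gap: 0.0366
finger_force: 60.8
```

```bash
python3 -c "
from h import *
tilt(); moves(((.4838,.3038,.087),8))"
```

```text
yaw of y 0.0976 turn to vertical (pi) [-0.0002  0.0004  0.    ]
t 34.30 rows 8 each [0.0007 0.0004 0.0949] mm/row 14
```

Request:
servo_tool(
  offset=[
    [0.005,0.003,0.08],
    [0,0,0.15],
    [0,0,0.15],
    [0,0,0.15],
    [0,0,0.1],
    [0,0,0.07],
    [0,0,0.03],
    [0,0,0.01],
    [0,0,0],
    [0,0,0],
  ],
  turn=[
    [0,0,0],
    [0,0,0],
    [0,0,0],
    [0,0,0],
    [0,0,0],
    [0,0,0],
    [0,0,0],
    [0,0,0],
    [0,0,0],
    [0,0,0],
  ],
)

```text
t: 35.55
ee_pos: [0.4844, 0.3049, 0.0909]
eef_rot: [2.11, 2.328, 0.002]
wrist_force: [0.0, 0.5, -5.4]
finger_gap: 0.0363
finger_force: 60.8
```

Request:
servo_tool(
  offset=[
    [0,0,0.007],
    [0,0,0.007],
    [0,0,0.007],
    [0,0,0],
  ],
  turn=[
    [0,0,0],
    [0,0,0],
    [0,0,0],
    [0,0,0],
  ],
)

```text
t: 36.05
ee_pos: [0.4839, 0.3046, 0.087]
eef_rot: [-2.11, -2.328, 0.0]
wrist_force: [-0.6, -0.9, -5.2]
finger_gap: 0.0362
finger_force: 60.8
```

Request:
servo_tool(
  offset=[
    [0,0,0.007],
    [0,0,0.007],
    [0,0,0.007],
    [0,0,0.005],
    [0,0,0],
  ],
  turn=[
    [0,0,0],
    [0,0,0],
    [0,0,0],
    [0,0,0],
    [0,0,0],
  ],
)

```text
t: 36.67
ee_pos: [0.4839, 0.3046, 0.0831]
eef_rot: [-2.11, -2.328, 0.0]
wrist_force: [0.5, 0.4, -4.9]
finger_gap: 0.0362
finger_force: 60.8
```

Request:
servo_tool(
  offset=[
    [0,0,0.004],
    [0,0,0.003],
    [0,0,0],
  ],
  turn=[
    [0,0,0],
    [0,0,0],
    [0,0,0],
  ],
)

```text
t: 37.05
ee_pos: [0.4841, 0.3047, 0.0829]
eef_rot: [2.11, 2.327, 0.001]
wrist_force: [-1.9, -0.4, 2.5]
finger_gap: 0.0364
finger_force: 61.0
```

Request:
servo_tool(
  offset=[
    [0,0,0],
    [0,0,0],
    [0,0,0],
    [0,0,0],
    [0,0,0],
    [0,0,-0.1],
    [0,0,-0.3],
    [0,0,-0.35],
    [0,0,-0.2],
    [0,0,0],
  ],
  turn=[
    [0,0,0],
    [0,0,0],
    [0,0,0],
    [0,0,0],
    [0,0,0],
    [0,0,0],
    [0,0,0],
    [0,0,0],
    [0,0,0],
    [0,0,0],
  ],
  gripper=1,
)

```text
t: 38.3
ee_pos: [0.4859, 0.3058, 0.2289]
eef_rot: [2.109, 2.326, 0.012]
wrist_force: [0.7, -0.5, -0.1]
finger_gap: 0.0853
finger_force: 0.0
```

```bash
python3 - <<'E'
from h import *
tilt(); moves(((.46,-.1,.235),10),((.4637,-.3132,.235),5))
E
```

```text
yaw of y 0.0980 turn to vertical (pi) [ 0.0022 -0.0011  0.    ]
t 38.30 rows 10 each [-0.2675 -0.0436 -0.0053] mm/row 41
t 38.30 rows 5 each [-0.2834 -0.0229 -0.0011] mm/row 43
```

Request:
servo_tool(
  offset=[
    [-0.2675,-0.0436,-0.005],
    [-0.2675,-0.0436,-0.005],
    [-0.2675,-0.0436,-0.005],
    [-0.2675,-0.0436,-0.005],
    [-0.2675,-0.0436,-0.005],
    [-0.2675,-0.0436,-0.005],
    [-0.2675,-0.0436,-0.005],
    [-0.2675,-0.0436,-0.005],
    [-0.2675,-0.0436,-0.005],
    [-0.2675,-0.0436,-0.005],
  ],
  turn=[
    [0,0,0],
    [0,0,0],
    [0,0,0],
    [0,0,0],
    [0,0,0],
    [0,0,0],
    [0,0,0],
    [0,0,0],
    [0,0,0],
    [0,0,0],
  ],
)

```text
t: 39.55
ee_pos: [0.4572, -0.1022, 0.2315]
eef_rot: [-2.109, -2.327, 0.001]
wrist_force: [-0.1, -1.2, 0.9]
finger_gap: 0.0851
finger_force: 0.0
```

```bash
python3 - <<'E'
from h import *
t=vision.grab_frame("top");s=vision.grab_frame("side");cv2.imwrite("pics/t3.png",t);cv2.imwrite("pics/s3.png",s)
A=cv2.resize(t[210:270,105:170],(390,360),interpolation=2);B=cv2.resize(s[110:170,225:285],(360,360),interpolation=2)
D=cv2.resize(s[260:400,160:350],(390,240)); E=cv2.resize(t[170:320,340:450],(176,240))
M=np.zeros((600,750,3),np.uint8);M[:360,:390]=A;M[:360,390:]=B;M[360:,:390]=D;M[360:,390:566]=E
cv2.imwrite("pics/c7.png",M)
tilt(); moves(((.4637,-.3132,.235),5))
E
```

```text
yaw of y 0.0933 turn to vertical (pi) [-0.0005  0.0003  0.    ]
t 39.65 rows 5 each [-0.2786 -0.0175 -0.0044] mm/row 42
```

View pics/c7.png

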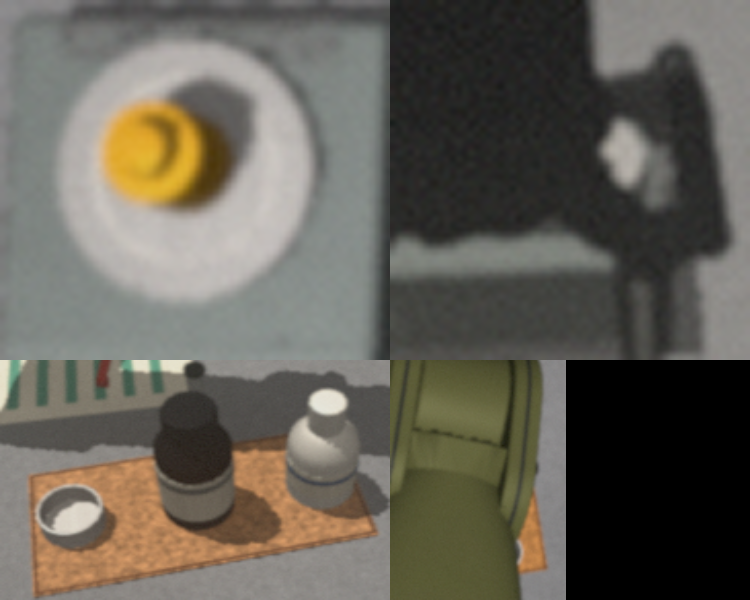

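On the mat the dish, canister and bottle all stand upright; the weight stands on the platter, its cylinder top at crop (153,153). I'll check its centring relative to the platter in the same view.

```bash
python3 - <<'E'
from h import *
f=lambda u,o:(np.array(u)+.5)/6-.5+np.array(o)
print(plane("top",f((153,153),(105,210)),.11),plane("top",f((151,147),(105,210)),.124),plane("top",f((186,170),(105,210)),.06))
E
```

```text
[0.48593291 0.30461478 0.11      ] [0.48676232 0.30121126 0.124     ] [0.4840173  0.30654751 0.06      ]
```

Request:
servo_tool(
  offset=[
    [-0.2786,-0.0175,-0.004],
    [-0.2786,-0.0175,-0.004],
    [-0.2786,-0.0175,-0.004],
    [-0.2786,-0.0175,-0.004],
    [-0.2786,-0.0175,-0.004],
    [0,0,0],
    [0,0,0],
  ],
  turn=[
    [0,0,0],
    [0,0,0],
    [0,0,0],
    [0,0,0],
    [0,0,0],
    [0,0,0],
    [0,0,0],
  ],
  force=50,
)

```text
t: 40.52
ee_pos: [0.4652, -0.3091, 0.2345]
eef_rot: [-2.108, -2.326, -0.001]
wrist_force: [0.9, 0.4, 0.8]
finger_gap: 0.0856
finger_force: 0.0
```

```bash
python3 - <<'E'
from h import *
tilt(); moves(((.4637,-.3132,.1376),4))
E
```

```text
yaw of y 0.0984 turn to vertical (pi) [-0.0004 -0.0006  0.    ]
t 40.52 rows 4 each [-0.0068 -0.003   0.1614] mm/row 24
```

The weight is within about 3 mm of the centre. Now the canister.

Request:
servo_tool(
  offset=[
    [-0.027,-0.012,0.1],
    [0,0,0.16],
    [0,0,0.16],
    [0,0,0.15],
    [0,0,0.075],
    [0,0,0],
    [0,0,0],
  ],
  turn=[
    [0,0,0],
    [0,0,0],
    [0,0,0],
    [0,0,0],
    [0,0,0],
    [0,0,0],
    [0,0,0],
  ],
)

```text
t: 41.4
ee_pos: [0.4647, -0.3146, 0.1391]
eef_rot: [2.109, 2.327, 0.0]
wrist_force: [0.1, -0.1, -0.4]
finger_gap: 0.0855
finger_force: 0.0
```

Request:
servo_tool(
  offset=[
    [0,0,0],
    [0,0,0],
    [0,0,0],
    [0,0,0],
    [0,0,0],
    [0,0,0],
  ],
  turn=[
    [0,0,0],
    [0,0,0],
    [0,0,0],
    [0,0,0],
    [0,0,0],
    [0,0,0],
  ],
  gripper=0.35,
)

```text
t: 42.15
ee_pos: [0.4642, -0.3148, 0.1391]
eef_rot: [2.109, 2.327, -0.001]
wrist_force: [-2.1, -0.1, 5.0]
finger_gap: 0.0431
finger_force: 50.4
```

Request:
servo_tool(
  offset=[
    [0,0,-0.1],
    [0,0,-0.15],
    [0,0,-0.15],
    [0,0,-0.1],
    [0,0,0],
  ],
  turn=[
    [0,0,0],
    [0,0,0],
    [0,0,0],
    [0,0,0],
    [0,0,0],
  ],
)

```text
t: 42.78
ee_pos: [0.4649, -0.3149, 0.2145]
eef_rot: [2.108, 2.326, 0.001]
wrist_force: [-0.1, -0.6, -3.3]
finger_gap: 0.0426
finger_force: 51.6
```

```bash
python3 - <<'E'
from h import *
tilt(); moves(((.570,-.0602,.215),8))
E
```

```text
yaw of y 0.0980 turn to vertical (pi) [ 0.0006  0.0004 -0.    ]
t 42.77 rows 8 each [ 0.2027  0.1079 -0.0005] mm/row 34
```

Request:
servo_tool(
  offset=[
    [0.1,0.054,0],
    [0.2014,0.1079,0],
    [0.2014,0.1079,0],
    [0.2014,0.1079,0],
    [0.2014,0.1079,0],
    [0.2014,0.1079,0],
    [0.2014,0.1079,0],
    [0.2014,0.1079,0],
    [0.1014,0.0539,0],
    [0,0,0],
  ],
  turn=[
    [0,0,0],
    [0,0,0],
    [0,0,0],
    [0,0,0],
    [0,0,0],
    [0,0,0],
    [0,0,0],
    [0,0,0],
    [0,0,0],
    [0,0,0],
  ],
)

```text
t: 44.02
ee_pos: [0.5691, -0.06, 0.2126]
eef_rot: [-2.106, -2.329, 0.002]
wrist_force: [-0.6, -0.9, -3.3]
finger_gap: 0.0428
finger_force: 51.6
```

Request:
servo_tool(
  offset=[
    [0,0,0],
    [0,0,0.08],
    [0,0,0.08],
    [0,0,0],
  ],
  turn=[
    [0,0,0],
    [0,0,0],
    [0,0,0],
    [0,0,0],
  ],
)

```text
t: 44.52
ee_pos: [0.5678, -0.0617, 0.1876]
eef_rot: [-2.109, -2.324, 0.004]
wrist_force: [-0.2, 0.1, -3.2]
finger_gap: 0.0428
finger_force: 51.6
```

```bash
python3 - <<'E'
from h import *
tilt(); moves(((.570,-.0618,.143),4))
E
```

```text
yaw of y 0.0972 turn to vertical (pi) [-0.0012 -0.0002  0.    ]
t 44.52 rows 4 each [-0.0006  0.0039  0.0743] mm/row 11
```

Request:
servo_tool(
  offset=[
    [0,0.008,0.05],
    [0,0,0.08],
    [0,0,0.08],
    [0,0,0.06],
    [0,0,0.025],
    [0,0,0],
    [0,0,0],
  ],
  turn=[
    [0,0,0],
    [0,0,0],
    [0,0,0],
    [0,0,0],
    [0,0,0],
    [0,0,0],
    [0,0,0],
  ],
)

```text
t: 45.4
ee_pos: [0.571, -0.0612, 0.1456]
eef_rot: [2.109, 2.327, 0.001]
wrist_force: [0.5, 0.1, -4.0]
finger_gap: 0.0431
finger_force: 51.7
```

Request:
servo_tool(
  offset=[
    [0,0,0.006],
    [0,0,0.006],
    [0,0,0],
  ],
  turn=[
    [0,0,0],
    [0,0,0],
    [0,0,0],
  ],
)

```text
t: 45.78
ee_pos: [0.5706, -0.0612, 0.1434]
eef_rot: [-2.11, -2.328, 0.0]
wrist_force: [0.2, -0.1, -2.9]
finger_gap: 0.043
finger_force: 51.7
```

Request:
servo_tool(
  offset=[
    [0,0,0.006],
    [0,0,0.006],
    [0,0,0.006],
    [0,0,0],
  ],
  turn=[
    [0,0,0],
    [0,0,0],
    [0,0,0],
    [0,0,0],
  ],
)

```text
t: 46.28
ee_pos: [0.5706, -0.0613, 0.1412]
eef_rot: [2.11, 2.327, 0.0]
wrist_force: [-2.0, 0.1, 1.9]
finger_gap: 0.043
finger_force: 52.1
```

Contact at the expected height. Release, then fetch the bottle, which was left with the TCP at (.5779,-.3012,.118).

Request:
servo_tool(
  offset=[
    [0,0,0],
    [0,0,0],
    [0,0,0],
    [0,0,0],
    [0,0,-0.1],
    [0,0,-0.25],
    [0,0,-0.2],
    [0,0,0],
  ],
  turn=[
    [0,0,0],
    [0,0,0],
    [0,0,0],
    [0,0,0],
    [0,0,0],
    [0,0,0],
    [0,0,0],
    [0,0,0],
  ],
  gripper=1,
)

```text
t: 47.28
ee_pos: [0.5728, -0.0615, 0.2269]
eef_rot: [2.106, 2.323, 0.006]
wrist_force: [0.5, 0.8, -0.0]
finger_gap: 0.0855
finger_force: 0.0
```

```bash
python3 - <<'E'
from h import *
tilt(); moves(((.5779,-.3012,.225),6))
E
```

```text
yaw of y 0.0980 turn to vertical (pi) [ 0.0022  0.0005 -0.    ]
t 47.27 rows 6 each [-0.2657 -0.0205  0.0024] mm/row 40
```

Request:
servo_tool(
  offset=[
    [-0.2657,-0.0205,0],
    [-0.2657,-0.0205,0],
    [-0.2657,-0.0205,0],
    [-0.2657,-0.0205,0],
    [-0.2657,-0.0205,0],
    [-0.2657,-0.0205,0],
    [0,0,0],
    [0,0,0],
  ],
  turn=[
    [0,0,0],
    [0,0,0],
    [0,0,0],
    [0,0,0],
    [0,0,0],
    [0,0,0],
    [0,0,0],
    [0,0,0],
  ],
)

```text
t: 48.28
ee_pos: [0.5751, -0.3005, 0.2224]
eef_rot: [-2.109, -2.326, -0.0]
wrist_force: [-0.5, -0.1, 0.9]
finger_gap: 0.0854
finger_force: 0.0
```

```bash
python3 - <<'E'
from h import *
tilt(); moves(((.5779,-.3012,.118),5))
E
```

```text
yaw of y 0.0978 turn to vertical (pi) [-0.0004 -0.0004  0.    ]
t 48.27 rows 5 each [-0.0015  0.0037  0.1392] mm/row 21
```

Request:
servo_tool(
  offset=[
    [-0.002,0.012,0.1],
    [0,0,0.18],
    [0,0,0.18],
    [0,0,0.15],
    [0,0,0.08],
    [0,0,0],
    [0,0,0],
  ],
  turn=[
    [0,0,0],
    [0,0,0],
    [0,0,0],
    [0,0,0],
    [0,0,0],
    [0,0,0],
    [0,0,0],
  ],
)

```text
t: 49.15
ee_pos: [0.5781, -0.3011, 0.1206]
eef_rot: [2.108, 2.327, 0.001]
wrist_force: [-0.2, -0.2, 0.4]
finger_gap: 0.0851
finger_force: 0.0
```

Request:
servo_tool(
  offset=[
    [0,0,0],
    [0,0,0],
    [0,0,0],
    [0,0,0],
    [0,0,0],
    [0,0,0],
  ],
  turn=[
    [0,0,0],
    [0,0,0],
    [0,0,0],
    [0,0,0],
    [0,0,0],
    [0,0,0],
  ],
  gripper=0.2,
)

```text
t: 49.9
ee_pos: [0.5773, -0.3013, 0.1202]
eef_rot: [2.11, 2.327, -0.001]
wrist_force: [-2.1, 0.4, 5.3]
finger_gap: 0.0307
finger_force: 49.5
```

Request:
servo_tool(
  offset=[
    [0,0,-0.1],
    [0,0,-0.15],
    [0,0,-0.15],
    [0,0,-0.1],
    [0,0,0],
  ],
  turn=[
    [0,0,0],
    [0,0,0],
    [0,0,0],
    [0,0,0],
    [0,0,0],
  ],
)

```text
t: 50.52
ee_pos: [0.5784, -0.3014, 0.1959]
eef_rot: [2.108, 2.326, 0.001]
wrist_force: [-0.5, 1.1, -3.7]
finger_gap: 0.0306
finger_force: 50.0
```

```bash
python3 - <<'E'
from h import *
tilt(); moves(((.44,-.15,.205),6),((.44,.0245,.205),5),((.5636,.0245,.205),4))
E
```

```text
yaw of y 0.0982 turn to vertical (pi) [ 0.0007  0.0004 -0.    ]
t 50.52 rows 6 each [ 0.1825 -0.1365 -0.0107] mm/row 34
t 50.52 rows 5 each [ 2.315e-01  2.280e-02 -2.000e-04] mm/row 35
t 50.52 rows 4 each [-0.0202  0.205   0.0005] mm/row 31
```

Request:
servo_tool(
  offset=[
    [0.0925,-0.0665,-0.01],
    [0.1825,-0.1365,-0.01],
    [0.1825,-0.1365,-0.01],
    [0.1825,-0.1365,-0.01],
    [0.1825,-0.1365,-0.01],
    [0.1825,-0.1365,-0.01],
    [0.09,-0.07,0],
  ],
  turn=[
    [0,0,0],
    [0,0,0],
    [0,0,0],
    [0,0,0],
    [0,0,0],
    [0,0,0],
    [0,0,0],
  ],
)

```text
t: 51.4
ee_pos: [0.4372, -0.1484, 0.2029]
eef_rot: [-2.108, -2.327, 0.001]
wrist_force: [-0.1, -0.6, -3.2]
finger_gap: 0.0309
finger_force: 50.2
```

Request:
servo_tool(
  offset=[
    [0.2,0.02,0],
    [0.2315,0.0228,0],
    [0.2315,0.0228,0],
    [0.2315,0.0228,0],
    [0.2315,0.0228,0],
    [0.03,0.003,0],
    [0,0,0],
  ],
  turn=[
    [0,0,0],
    [0,0,0],
    [0,0,0],
    [0,0,0],
    [0,0,0],
    [0,0,0],
    [0,0,0],
  ],
)

```text
t: 52.28
ee_pos: [0.4394, 0.0244, 0.2033]
eef_rot: [2.109, 2.328, -0.001]
wrist_force: [0.3, -0.9, -2.6]
finger_gap: 0.0307
finger_force: 50.2
```

```bash
python3 - <<'E'
from h import *
tilt(); moves(((.5636,.0245,.205),5))
E
```

```text
yaw of y 0.0987 turn to vertical (pi) [-0.0001  0.0002  0.    ]
t 52.27 rows 5 each [-0.0162  0.1648 -0.0022] mm/row 25
```

Request:
servo_tool(
  offset=[
    [-0.008,0.0824,0],
    [-0.0162,0.1648,0],
    [-0.0162,0.1648,0],
    [-0.0162,0.1648,0],
    [-0.0162,0.1648,0],
    [-0.008,0.0824,0],
    [0,0,0.08],
    [0,0,0.08],
    [0,0,0],
    [0,0,0],
  ],
  turn=[
    [0,0,0],
    [0,0,0],
    [0,0,0],
    [0,0,0],
    [0,0,0],
    [0,0,0],
    [0,0,0],
    [0,0,0],
    [0,0,0],
    [0,0,0],
  ],
)

```text
t: 53.52
ee_pos: [0.5628, 0.0247, 0.1797]
eef_rot: [-2.11, -2.328, 0.0]
wrist_force: [0.7, -0.0, -3.1]
finger_gap: 0.0312
finger_force: 50.2
```

```bash
python3 - <<'E'
from h import *
tilt(); moves(((.5636,.0245,.1245),5))
E
```

```text
yaw of y 0.0982 turn to vertical (pi) [-0.0001 -0.      0.    ]
t 53.52 rows 5 each [-0.0003  0.0011  0.0736] mm/row 11
```

Request:
servo_tool(
  offset=[
    [-0.001,0.004,0.06],
    [0,0,0.09],
    [0,0,0.09],
    [0,0,0.08],
    [0,0,0.04],
    [0,0,0],
    [0,0,0],
  ],
  turn=[
    [0,0,0],
    [0,0,0],
    [0,0,0],
    [0,0,0],
    [0,0,0],
    [0,0,0],
    [0,0,0],
  ],
)

```text
t: 54.4
ee_pos: [0.5644, 0.0245, 0.1261]
eef_rot: [2.11, 2.327, 0.001]
wrist_force: [-0.6, -1.0, -3.1]
finger_gap: 0.031
finger_force: 50.4
```

Request:
servo_tool(
  offset=[
    [0,0,0.006],
    [0,0,0.006],
    [0,0,0.004],
    [0,0,0],
  ],
  turn=[
    [0,0,0],
    [0,0,0],
    [0,0,0],
    [0,0,0],
  ],
)

```text
t: 54.9
ee_pos: [0.564, 0.0245, 0.1233]
eef_rot: [-2.11, -2.328, 0.0]
wrist_force: [0.5, 0.2, -2.8]
finger_gap: 0.0305
finger_force: 50.4
```

Request:
servo_tool(
  offset=[
    [0,0,0.006],
    [0,0,0.004],
    [0,0,0],
  ],
  turn=[
    [0,0,0],
    [0,0,0],
    [0,0,0],
  ],
)

```text
t: 55.28
ee_pos: [0.5641, 0.0245, 0.1221]
eef_rot: [2.11, 2.327, 0.0]
wrist_force: [-0.5, -0.3, 0.4]
finger_gap: 0.0308
finger_force: 50.8
```

Contact. Release, rise, then back off toward the robot to get a clear view.

Request:
servo_tool(
  offset=[
    [0,0,0],
    [0,0,0],
    [0,0,0],
    [0,0,0],
    [0,0,-0.1],
    [0,0,-0.25],
    [0,0,-0.3],
    [0,0,-0.1],
    [0,0,0],
  ],
  turn=[
    [0,0,0],
    [0,0,0],
    [0,0,0],
    [0,0,0],
    [0,0,0],
    [0,0,0],
    [0,0,0],
    [0,0,0],
    [0,0,0],
  ],
  gripper=1,
)

```text
t: 56.4
ee_pos: [0.5649, 0.0246, 0.2357]
eef_rot: [2.108, 2.326, 0.003]
wrist_force: [-1.8, 0.5, -1.0]
finger_gap: 0.085
finger_force: 0.0
```

Request:
servo_tool(
  offset=[
    [0,-0.3,0],
    [0,-0.3,0],
    [0,-0.3,0],
    [0,-0.3,0],
    [0,-0.2,0],
    [0,0,0],
    [0,0,0],
  ],
  turn=[
    [0,0,0],
    [0,0,0],
    [0,0,0],
    [0,0,0],
    [0,0,0],
    [0,0,0],
    [0,0,0],
  ],
)

```text
t: 57.28
ee_pos: [0.3552, 0.004, 0.2336]
eef_rot: [-2.11, -2.327, 0.0]
wrist_force: [0.7, 0.3, 0.0]
finger_gap: 0.0854
finger_force: 0.0
```

```bash
python3 - <<'E'
from h import *
t=vision.grab_frame("top");s=vision.grab_frame("side")
cv2.imwrite("pics/e.png",np.hstack([cv2.resize(t[140:320,90:450],(400,200)),cv2.resize(s[100:400,160:360],(400,600))[:200]]) if 0 else np.vstack([cv2.resize(t[150:330,95:445],(700,360),interpolation=2),np.hstack([cv2.resize(s[110:260,230:380],(240,240)),cv2.resize(s[260:400,160:350],(326,240)),np.zeros((240,134,3),np.uint8)])]))
t0=cv2.imread("pics/top0.png")
for im in(t0,t):print([b[0].round(1) for b in blobs("top",im,(0,0,190),(180,60,255),(245,180,275,210),20)[0]],[b[0].round(1) for b in blobs("top",im,(0,0,0),(180,255,62),(275,172,320,215),200)[0]],[b[0].round(1) for b in blobs("top",im,(8,120,120),(30,255,255),(250,160,272,186),20)[0]])
E
```

```text
[array([257.2, 193.9])] [array([297.8, 191.7])] [array([262.1, 174.5])]
[array([257., 193.]), array([256.9, 203.6])] [array([299.1, 194.9])] [array([262.3, 174.4])]
```

View pics/e.png

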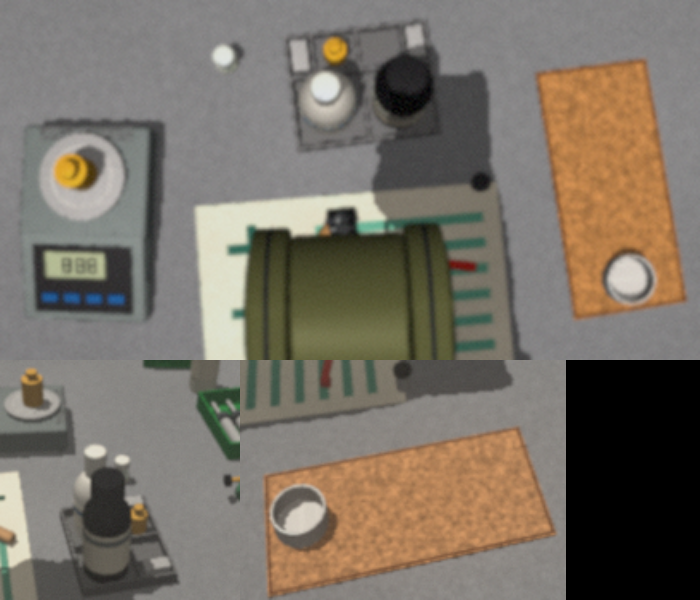

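Everything stands where it should: bottle cap at (325,85), canister (405,85), small weight (335,48), large weight centred on the platter at (73,172), dish on the mat at (630,278), and the gripper clear of it all. Handing in.

```bash
python3 -c "
from rig import r
print(r.finish_job())"
```

```text
the job is handed in; nothing more can be done
None
```

Handed in at about 57 s of the 134 s allowed, verdict not shown: the large weight is upright on the platter, about 3 mm off centre, the dish is upright on the mat, the canister and bottle are back upright in their own compartments, and the small weight was left in its pocket.

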